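# Hold the viewing box's mirror flap at its balance point for a pad change

### The job

Lift the lid of the white slide viewing box right back until it rests on its stop and let go of it; then take the mirror flap inside by its red knob, without touching the mirror, and swing it up to its balance point, standing upright over its hinge, where it would fall neither way. Finish while still holding the knob between the fingers with the flap upright and still, clear of both stops, so that I can press new rubber pads onto them; leave the other things on the bench where they are.

Things in the scene. Friction and masses are not known exactly. Their poses are not given: they have to be found in the camera images.
- viewer: white slide viewing box, fixed, 186 (x) x 190 (y) mm, walls 3 mm, tops 100 mm above the bench. Origin: centre of underside; x to the rear (lid hinge side), y along the hinges. Inside: floor 9 mm up; lamp housing 70 mm wide (y), 60 high, from 25 mm behind the origin to the rear wall; two stop posts 46 mm high, 41 mm in front of the origin at y = +-21. Lid stop straps behind the rear wall
- lid (a joint): lid angle, rad: 0 shut, 1.745 (100 degrees) back on its stop. The lid is a grey frame with a white opal panel, 188 x 194 x 12 mm, about 0.3 kg, hinged along its rear edge. It falls shut if let go before upright (1.57) and falls back onto the stop past it
- lid_hinge (a point): middle of the lid's hinge line, in the viewer 92 mm behind the origin and 106 mm above the bench; the line runs along the viewer's y
- lid_tab (a point): middle of the black pull tab at the lid's front edge: 26 mm wide (along the hinge line), 10 mm thick, standing 30 mm proud of the edge, straight out from the hinge; 204 mm from the hinge line. It turns with the lid; pinched by its two side faces it turns between the fingers, so the tool can keep pointing down
- flap (a joint): mirror flap angle, rad: 0 leaning 45 degrees to the front of the box, on its front stop; 0.785 upright, the balance point; 1.385 leaning 34 degrees to the rear, on its rear stop. About 0.13 kg; it swings freely on a hinge along the viewer's y and falls to the stop it leans towards; it may begin on either one, hidden under the lid
- flap_hinge (a point): middle of the flap's hinge line: in the viewer 5 mm in front of the origin, 24 mm above the bench
- flap_knob (a point): centre of the red knob, a cylinder 14 mm in diameter and 26 mm long lying along the hinge line, 80 mm from it, on a stem 9 mm wide and 27 mm long above the mirror frame (58 mm wide). Pinched by its two end faces it turns between the fingers, so the tool can keep pointing down. Upright, the knob's centre is 104 mm above the bench
- mirror (a point): middle of the mirror glass in the flap's black frame, 47 x 38 mm, 29 mm from the hinge line; not to be touched
- oil_bottle: small white oil bottle with a green cone cap, 98 mm high, behind the box; leave it standing (origin: centre of underside)
- hex_driver: hex driver with a red handle, 130 mm long, lying behind the box; leave it (origin: centre of underside)
- wash_bottle: white wash bottle with a red cap, 182 mm high, behind the box; leave it standing (origin: centre of underside)
- slide_rack: white slide rack with a wire handle, 25 x 103 x 64 mm, right of the box; leave it (origin: centre of underside)
- forceps_curved: curved steel forceps, 126 mm long, lying left of the box; leave it (origin: centre of underside)

How it is judged:
On the way:
1. the lid rests back on its stop and has been let go (value of joint lid above 1.69 rad and contact force between each of the arm, the fingers and lid below 0.2 N), for 0.2 s.
At the end, for the whole second after the job is handed in: The lid is back on its stop (beyond 1.69 rad) and the flap stands within 0.09 rad (5 degrees) of upright, turning slower than 0.1 rad/s, held between the fingers with more than 1 N (value of joint lid above 1.69 rad and value of joint flap between 0.695 and 0.875 rad and velocity of joint flap between -0.1 and 0.1 rad/s and contact force between the fingers and flap_c1 above 1 N); the arm keeps its last pose, push and grip.
It fails at once if the mirror glass is touched with more than 1 N (contact force between any of the fingers, the arm and flap_c0 above 1 N).
It fails at once if a bystander is moved by more than 2 cm (distance of any of oil_bottle, hex_driver, wash_bottle, slide_rack, forceps_curved from where it was at the start of the episode above 0.02 m).
It also fails if it takes over 61 s, if anything falls off the work surface, if the arm or the gripper's body presses on something with over 40 N, if the wrist force passes 120 N, or if a joint passes its speed limit or range.

### The arm

A 6-joint arm with a two-finger parallel gripper is mounted at the origin on a cart in front of the work surface, level with it; the furniture and walls round the work are solid. World frame = base frame: x ahead of the robot, y to its left, z up, the work surface at z = 0. Lengths are in m, angles in rad, forces in N, time in s.
With the tool pointing down it reaches from about 0.2 to 0.875 m from the base axis. Payload 3.4 kg.
Tool frame: the origin (TCP) lies at the very end of the fingers, on their centre line; the grasp point (between the pads) lies 19 mm behind it (ctrl.grasp_offset is the distance from the TCP to the grasp point, in m); x points along the fingers, z is the direction in which the jaws open and shut, and the axes are right-handed (so a half turn about x gives the same grasp; the last joint's range is limited). The gripper opens to 94 mm and grips with 3 to 60 N. Pads are 16 mm wide; open, the fingers measure 119 mm over their backs; the gripper's body (75 mm by 177 mm) begins 78 mm behind the grasp point.
Start: joints at [1.014, 0.276, 1.505, -0, 1.361, -0.121], TCP at [0.243, 0.521, 0.205] pointing down, gripper open.
Joint ranges: [-2.89, 2.89], [-0.75, 2.08], [0.22, 2.7], [-1.18, 4.32], [0.11, 2.71], [-2.7, 2.7]. Speed limits (rad/s): [2.57, 2.57, 3.14, 3.14, 3.14, 3.14].

### API

Orientations are given as a 3x3 rotation matrix whose columns are the frame's x, y, z axes.
In Python, from station import readout, viewer, ctrl gives the robot as it stands.
- The arm moves only by the tool carry_out, never from a script. Its argument "moves" is a list of rows, each an object with "turn": the turn, a rotation vector about the world's x, y, z in degrees, a list of three; "delta_pos": the shift along the world's x, y, z in units of 40 mm (1.0 is 40 mm), a list of three; "fingers": the finger opening in mm, from 0 to 94. A call has 1 to 20 rows; each row is the pose to reach, as a shift and turn from the pose commanded when the call began; what a row does not reach only later rows make up. A row lasts 1/12 s, in which the tool goes at most 41.7 mm and 7.16 degrees, less where a joint would pass 70% of its speed; a pose out of reach is approached as far as the arm can. A call with a gripper value outside its range is refused whole. The fingers move at their own pace and stop on an object; "newtons" is the grip in N (left out, the last holds). Time passes only in rows, so rows that repeat a pose let the fingers close. It gives the time, the measured TCP pose, the force and the opening at its end, in the units of the state.
- readout.sense(): the state, without advancing time (a new reading comes with each control period).
- viewer.get_image(name): name is "scene" or "top"; returns a dict with "color" (384x512x3 uint8, red, green, blue), "fx", "fy", "cx", "cy" (pixels), "R" (3x3) and "t" (3): a world point X has camera coordinates R X + t. Camera axes: x right, y down, z forward; pixel columns grow to the right and rows downward; lengths in m; the calibration is good to about 2 mm. A picture is of the moment at which its call begins. There is no depth.
- ctrl.job_done(): hands the job in, once; it reports no verdict.
The state is a dict: "t": time; "joints": joint angles; "joint_vel": joint speeds; "joint_efforts": joint torques, N m; "tcp_pos": TCP position; "ee_rot": TCP orientation; "force": force on the tool from outside, world axes, zero at the start; "ft_torque": the same for the moment, N m; "gripper_width": finger opening in m.
Only numpy, scipy, OpenCV 4.12 (cv2) and the standard library are available. Lean on these libraries where they do the work, as an engineer would, in place of code of your own. Each camera call takes 0.05 s, during which the arm holds its last target.

## Working session

There is one attempt and no reset: what is moved stays moved. The work goes in short steps, Python scripts to look and compute and a tool call to move; the robot and the scene stay as the last step left them, time stands still between calls to the robot, and variables do not carry over. Pictures are saved under pics/ and viewed, and the job is handed in when it is done.

Besides the shell and the picture viewer there is one more tool, called after "Request:" as name(argument=value, ...) on one line, values as JSON. carry_out: Moves the arm, as the interface text tells. Its arguments: {"type":"object","properties":{"moves":{"type":"array","items":{"type":"object","properties":{"turn":{"type":"array","items":{"type":"number"}},"delta_pos":{"type":"array","items":{"type":"number"}},"fingers":{"type":"number"}}}},"newtons":{"type":"number"}},"required":["moves"]}

```bash
mkdir -p pics
python3 - <<'E'
from station import readout, viewer, ctrl
import cv2,numpy as np
print(ctrl.grasp_offset)
s=readout.sense();print(s)
for n in("scene","top"):
    d=viewer.get_image(n);cv2.imwrite(f"pics/{n}0.png",cv2.resize(d["color"][:,:,::-1],(800,600),interpolation=cv2.INTER_CUBIC))
    np.savez(f"{n}_cal.npz",**d)
    print(n,d["fx"],d["fy"],d["cx"],d["cy"],d["R"],d["t"], -np.array(d["R"]).T@d["t"])
E
```

```text
0.0188
{'t': 0.0, 'joints': array([ 1.01401200e+00,  2.76585029e-01,  1.50611171e+00, -1.85185467e-05,
        1.36069897e+00, -1.21005236e-01]), 'joint_vel': array([-3.11497251e-03, -2.05356163e-03, -1.00485412e-03, -5.37171656e-04,
        5.96672978e-05,  3.37394378e-04]), 'joint_efforts': array([ 2.49877281e-03, -4.04579115e+01, -2.37233537e+01,  7.04368693e-02,
        3.43021145e-02, -1.52563257e-04]), 'tcp_pos': array([0.2424302 , 0.52077118, 0.20461897]), 'ee_rot': array([[-9.37466091e-04, -9.06542994e-01,  4.22112451e-01],
       [-1.54029268e-03,  4.22113444e-01,  9.06541708e-01],
       [-9.99998374e-01,  1.99675392e-04, -1.79205858e-03]]), 'force': array([ 0.21476462,  0.57458449, -0.15228682]), 'ft_torque': array([-0.02031041, -0.03885475,  0.04131953]), 'gripper_width': 0.09426453699388498}
scene 349.34071885379177 349.34071885379177 253.2111772201247 188.87295487095946 [[-0.88339533 -0.46854875 -0.00864627]
 [-0.32675971  0.62908378 -0.70532382]
 [ 0.33591782 -0.62025451 -0.70883253]] [0.50073106 0.2993287  0.78865792] [0.27522779 0.53548272 0.77447951]
top 347.6830937199934 347.6830937199934 257.84016568094256 193.76497069395967 [[ 0.02362427 -0.99968664  0.00827687]
 [-0.99335913 -0.02440566 -0.11243669]
 [ 0.11260346 -0.00556567 -0.99362442]] [-0.10774457  0.60825975  0.86367577] [ 0.50951288 -0.0880589   0.92745183]
```

View pics/scene0.png

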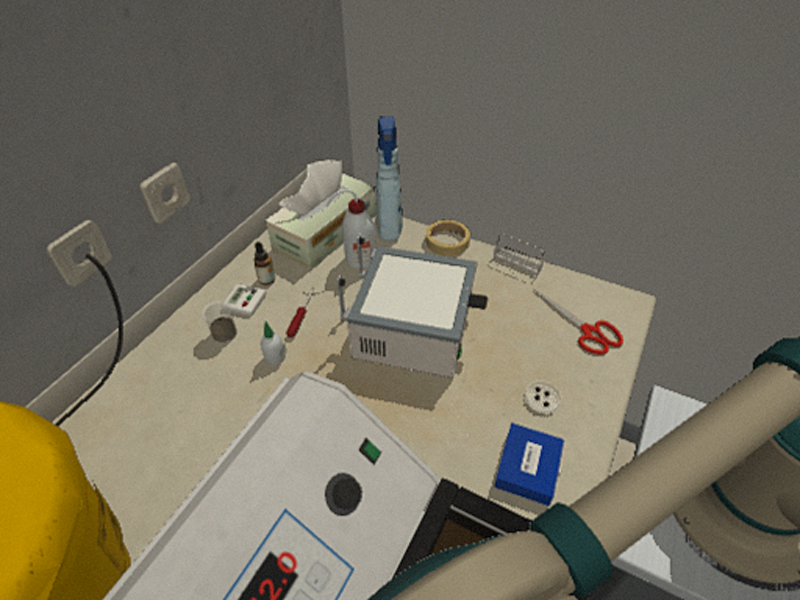

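View pics/top0.png

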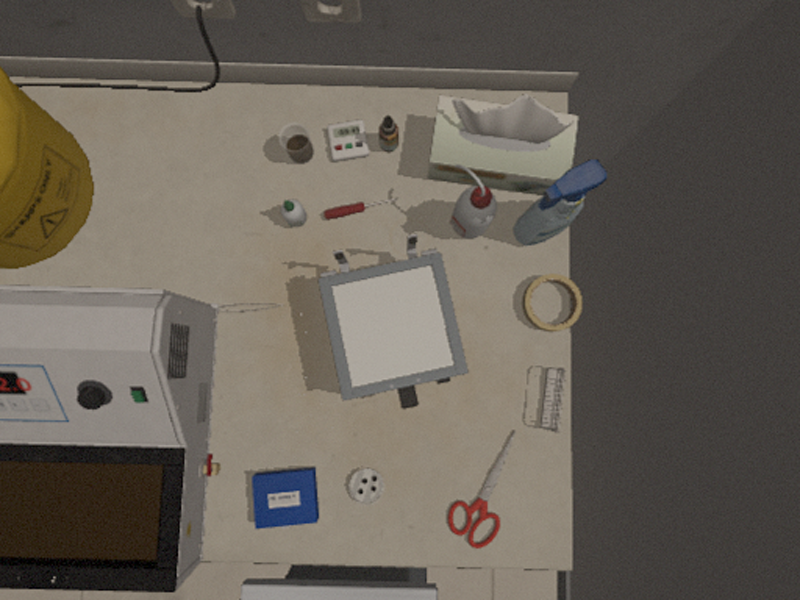

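Run:
```python
import cv2,numpy as np
a=np.load("top_cal.npz")["color"][150:270,180:320,::-1]
cv2.imwrite("pics/topc.png",cv2.resize(a,(700,600),interpolation=cv2.INTER_CUBIC))
a=np.load("scene_cal.npz")["color"][140:245,200:325,::-1]
cv2.imwrite("pics/scenec.png",cv2.resize(a,(714,600),interpolation=cv2.INTER_CUBIC))
```

```text
(no output)
```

View pics/topc.png

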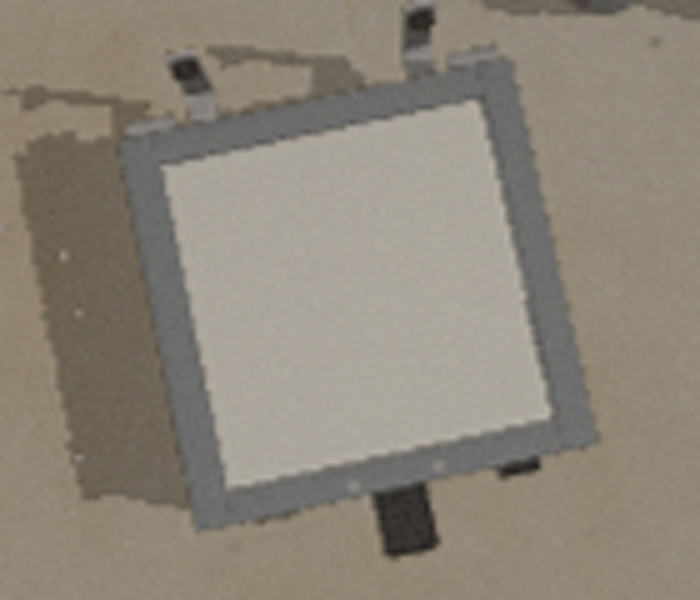

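View pics/scenec.png

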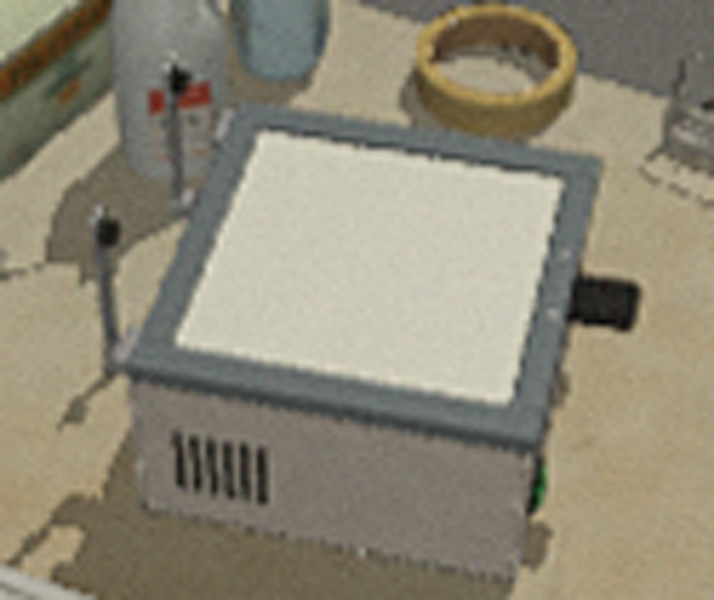

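```bash
cat > h.py <<'E'
import numpy as np,cv2
C={n:np.load(f"{n}_cal.npz") for n in("scene","top")}
def proj(n,X):
    c=C[n];p=np.asarray(X)@c["R"].T+c["t"];return np.c_[p[:,0]/p[:,2]*c["fx"]+c["cx"],p[:,1]/p[:,2]*c["fy"]+c["cy"]]
def V(p,X):
    x,y,a=p;X=np.asarray(X,float);c,s=np.cos(a),np.sin(a)
    return np.c_[x+c*X[:,0]-s*X[:,1],y+s*X[:,0]+c*X[:,1],X[:,2]]
E
python3 - <<'E'
from h import *
from scipy.optimize import least_squares
L=[[.092,.097,.112],[.092,-.097,.112],[-.096,-.097,.112],[-.096,.097,.112]]
t=np.array([[122,140],[512,57],[597,440],[200,530]])/5+[180,150]
s=np.array([[128,366],[245,108],[600,157],[537,440]])/5.712+[200,140]
for use in("t","s","ts"):
    f=lambda p:np.r_[(proj("top",V(p,L))-t).ravel()*("t" in use),(proj("scene",V(p,L))-s).ravel()*("s" in use)]
    r=least_squares(f,[.55,-.08,.2]);print(use,r.x,np.degrees(r.x[2]));print(f(r.x).round(1))
p=r.x;np.save("pose.npy",p)
print("tab",V(p,[[-.112,0,.106]]),"hinge",V(p,[[.092,0,.106]]),"knobUp",V(p,[[-.005,0,.104]]))
E
```

```text
t [ 0.57031863 -0.07828571  0.2371812 ] 13.589481794140626
[-1.2 -0.3  0.7 -0.6  1.4  0.4 -0.9  0.3 -0.  -0.  -0.  -0.   0.  -0.
  0.  -0. ]
s [ 0.56756182 -0.07325728  0.2397917 ] 13.73905211371838
[-0.   0.  -0.   0.  -0.   0.  -0.   0.  -0.5  0.5 -0.8 -1.8  0.7 -0.4
  0.5  0.9]
ts [ 0.5694947  -0.07689899  0.23820584] 13.648189022210316
[-1.8  0.1  0.  -0.3  0.8  0.7 -1.5  0.7 -0.4 -0.8 -0.7 -2.7  0.6 -1.3
  0.3 -0.3]
tab [[ 0.46065726 -0.10332645  0.106     ]] hinge [[ 0.65889689 -0.05519071  0.106     ]] knobUp [[ 0.56463589 -0.07807878  0.104     ]]
```

Run:
```python
from h import *
p=np.load("pose.npy")
# tab: base & end corners top face z .111
T=[[-.097,.013,.111],[-.097,-.013,.111],[-.127,-.013,.111],[-.127,.013,.111]]
print((proj("top",V(p,T))-[180,150])*5)
print((proj("scene",V(p,T))-[200,140])*5.712)
# triangulate tab end centre: top (411,552)crop ; 
def ray(n,u,z):
    c=C[n];d=c["R"].T@np.array([(u[0]-c["cx"])/c["fx"],(u[1]-c["cy"])/c["fy"],1]);o=-c["R"].T@c["t"];return o+d*(z-o[2])/d[2]
print(ray("top",np.array([411,552])/5+[180,150],.111), V(p,[[-.127,0,.111]]))
print(ray("scene",np.array([638,300])/5.712+[200,140],.106))
# obstacles: appliance corner top px 800 -> /1.5625
for u in [(215,305),(200,560),(165,290)]:
  print([ray("top",np.array(u)/1.5625,z).round(3) for z in(0,.1,.2)])
for u in [(310,375),(437,480),(440,490)]:
  print([ray("scene",np.array(u)/1.5625,z).round(3) for z in(0,.1,.2,.3)])
```

```text
[[370.79550459 496.43264689]
 [425.47775395 484.35997789]
 [439.42513098 548.37100128]
 [384.53666485 560.55859626]]
[[571.03522568 304.95421948]
 [579.61898135 266.48708819]
 [643.25403584 277.24037282]
 [635.84991439 316.14194795]]
[ 0.44719168 -0.10638065  0.111     ] [[ 0.44608082 -0.10686584  0.111     ]]
[ 0.44719519 -0.10922513  0.106     ]
[array([0.603, 0.228, 0.   ]), array([0.593, 0.194, 0.1  ]), array([0.583, 0.16 , 0.2  ])]
[array([0.186, 0.227, 0.   ]), array([0.221, 0.193, 0.1  ]), array([0.256, 0.159, 0.2  ])]
[array([0.627, 0.315, 0.   ]), array([0.614, 0.272, 0.1  ]), array([0.601, 0.228, 0.2  ])]
[array([0.683, 0.101, 0.   ]), array([0.63 , 0.157, 0.1  ]), array([0.578, 0.213, 0.2  ]), array([0.525, 0.269, 0.3  ])]
[array([0.405, 0.174, 0.   ]), array([0.388, 0.221, 0.1  ]), array([0.371, 0.267, 0.2  ]), array([0.354, 0.314, 0.3  ])]
[array([0.394, 0.186, 0.   ]), array([0.379, 0.231, 0.1  ]), array([0.363, 0.276, 0.2  ]), array([0.348, 0.321, 0.3  ])]
```

Request:
carry_out(moves=[{"delta_pos": [0, 0, 1], "turn": [0, 0, 0], "fingers": 94}, {"delta_pos": [0, 0, 2], "turn": [0, 0, 0], "fingers": 94}, {"delta_pos": [0, 0, 3], "turn": [0, 0, 0], "fingers": 94}, {"delta_pos": [0, 0, 4], "turn": [0, 0, 0], "fingers": 94}, {"delta_pos": [0, 0, 5], "turn": [0, 0, 0], "fingers": 94}, {"delta_pos": [0, 0, 6], "turn": [0, 0, 0], "fingers": 94}, {"delta_pos": [0, 0, 6], "turn": [0, 0, 0], "fingers": 94}, {"delta_pos": [0, 0, 6], "turn": [0, 0, 0], "fingers": 94}])

```text
t: 0.77
tcp_pos: [0.2432, 0.522, 0.4477]
ee_rot: [[0.003, -0.907, 0.422], [0.004, 0.422, 0.907], [-1.0, -0.001, 0.005]]
force: [-0.2, 0.3, -0.8]
gripper_width: 0.0942
```

Request:
carry_out(moves=[{"delta_pos": [0.27, -0.78, 0], "turn": [0, 0, -7.0], "fingers": 94}, {"delta_pos": [0.54, -1.56, 0], "turn": [0, 0, -14.1], "fingers": 94}, {"delta_pos": [0.81, -2.34, 0], "turn": [0, 0, -21.2], "fingers": 94}, {"delta_pos": [1.08, -3.12, 0], "turn": [0, 0, -28.2], "fingers": 94}, {"delta_pos": [1.35, -3.9, 0], "turn": [0, 0, -35.3], "fingers": 94}, {"delta_pos": [1.62, -4.68, 0], "turn": [0, 0, -42.4], "fingers": 94}, {"delta_pos": [1.89, -5.46, 0], "turn": [0, 0, -49.4], "fingers": 94}, {"delta_pos": [2.16, -6.24, 0], "turn": [0, 0, -56.5], "fingers": 94}, {"delta_pos": [2.43, -7.02, 0], "turn": [0, 0, -63.6], "fingers": 94}, {"delta_pos": [2.7, -7.8, 0], "turn": [0, 0, -70.6], "fingers": 94}, {"delta_pos": [2.97, -8.58, 0], "turn": [0, 0, -77.7], "fingers": 94}, {"delta_pos": [3.24, -9.36, 0], "turn": [0, 0, -84.8], "fingers": 94}, {"delta_pos": [3.51, -10.14, 0], "turn": [0, 0, -91.8], "fingers": 94}, {"delta_pos": [3.78, -10.92, 0], "turn": [0, 0, -98.9], "fingers": 94}, {"delta_pos": [4.05, -11.7, 0], "turn": [0, 0, -106], "fingers": 94}, {"delta_pos": [4.32, -12.48, 0], "turn": [0, 0, -113], "fingers": 94}, {"delta_pos": [4.59, -13.26, 0], "turn": [0, 0, -120.1], "fingers": 94}, {"delta_pos": [4.86, -14.04, 0], "turn": [0, 0, -127.2], "fingers": 94}, {"delta_pos": [5.13, -14.82, 0], "turn": [0, 0, -134.2], "fingers": 94}, {"delta_pos": [5.42, -15.6, 0], "turn": [0, 0, -141.3], "fingers": 94}])

```text
t: 2.43
tcp_pos: [0.4589, -0.1041, 0.443]
ee_rot: [[-0.004, 0.973, 0.231], [0.002, 0.231, -0.973], [-1.0, -0.004, -0.003]]
force: [0.4, 0.4, 0.6]
gripper_width: 0.0938
```

Run:
```python
from station import readout
s=readout.sense();print(s["joints"].round(3),s["tcp_pos"],s["ee_rot"].round(3))
```

```text
[-0.371  0.075  1.191  0.     1.88   0.967] [ 0.45885814 -0.10410878  0.44299257] [[-0.004  0.973  0.231]
 [ 0.002  0.231 -0.973]
 [-1.    -0.004 -0.003]]
```

Request:
carry_out(moves=[{"delta_pos": [0.04, 0.02, -0.9], "turn": [0, 0, 0], "fingers": 60}, {"delta_pos": [0.04, 0.02, -1.8], "turn": [0, 0, 0], "fingers": 60}, {"delta_pos": [0.04, 0.02, -2.7], "turn": [0, 0, 0], "fingers": 60}, {"delta_pos": [0.04, 0.02, -3.6], "turn": [0, 0, 0], "fingers": 60}, {"delta_pos": [0.04, 0.02, -4.5], "turn": [0, 0, 0], "fingers": 60}, {"delta_pos": [0.04, 0.02, -5.4], "turn": [0, 0, 0], "fingers": 60}, {"delta_pos": [0.04, 0.02, -6.3], "turn": [0, 0, 0], "fingers": 60}, {"delta_pos": [0.04, 0.02, -7.2], "turn": [0, 0, 0], "fingers": 60}, {"delta_pos": [0.04, 0.02, -7.6], "turn": [0, 0, 0], "fingers": 60}, {"delta_pos": [0.04, 0.02, -7.6], "turn": [0, 0, 0], "fingers": 60}, {"delta_pos": [0.04, 0.02, -7.6], "turn": [0, 0, 0], "fingers": 60}])

```text
t: 3.35
tcp_pos: [0.4592, -0.1012, 0.1395]
ee_rot: [[-0.005, 0.971, 0.237], [0.002, 0.237, -0.971], [-1.0, -0.004, -0.003]]
force: [0.7, -0.7, 0.4]
gripper_width: 0.0598
```

```bash
cat > pic.py <<'E'
import sys,cv2,numpy as np
from station import readout,viewer
tag=sys.argv[1]
out=[]
for a in sys.argv[2:]:
    n,x0,y0,w,h=a.split(",");x0,y0,w,h=map(int,(x0,y0,w,h))
    d=viewer.get_image(n);c=d["color"][y0:y0+h,x0:x0+w,::-1];k=min(800/w,600/h)
    cv2.imwrite(f"pics/{tag}_{n}.png",cv2.resize(c,None,fx=k,fy=k,interpolation=cv2.INTER_CUBIC));print(n,"scale",k)
s=readout.sense();print(s["t"],s["tcp_pos"].round(4),s["gripper_width"],s["force"].round(2))
E
python3 pic.py a scene,190,100,160,120 top,180,150,140,105
```

```text
scene scale 5.0
top scale 5.714285714285714
3.45 [ 0.4616 -0.1021  0.1421] 0.060025189660129444 [0.23 0.   0.46]
```

View pics/a_scene.png

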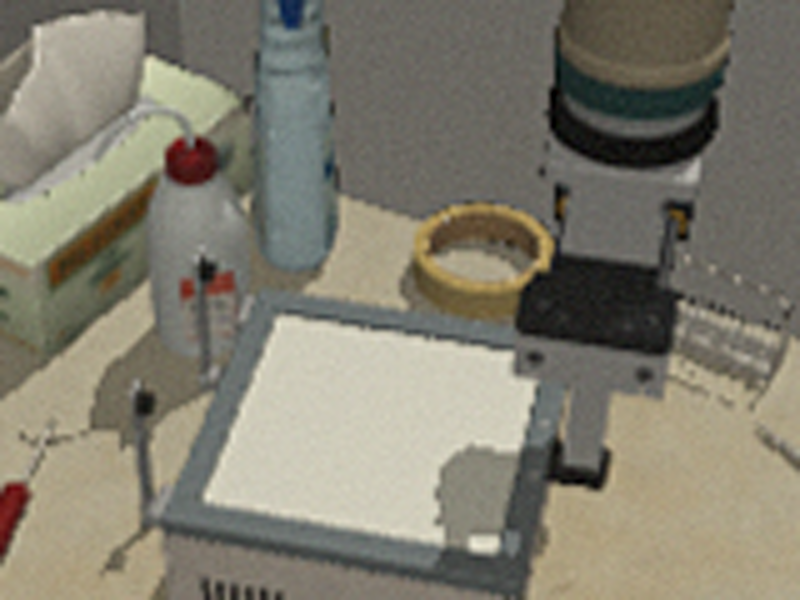

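View pics/a_top.png

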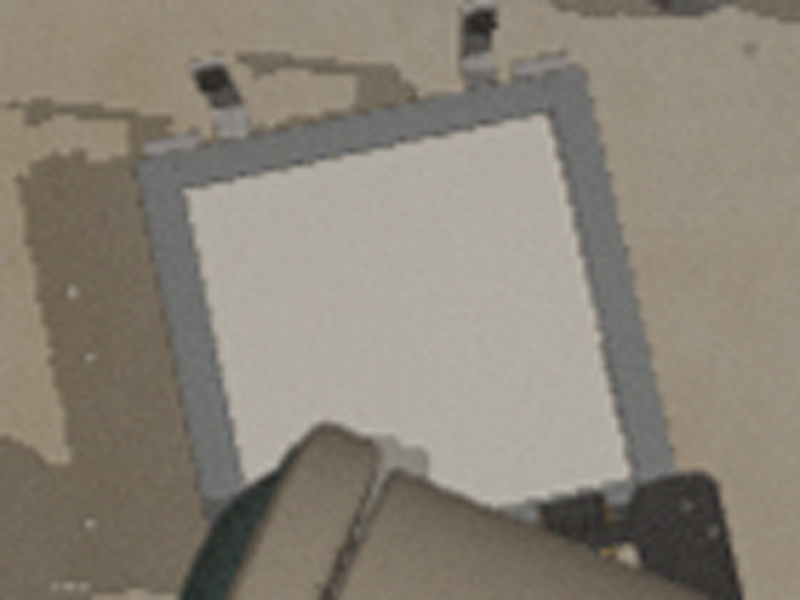

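Request:
carry_out(moves=[{"delta_pos": [-0.02, -0.02, -0.5], "turn": [0, 0, 0], "fingers": 60}, {"delta_pos": [-0.02, -0.02, -1.0], "turn": [0, 0, 0], "fingers": 60}, {"delta_pos": [-0.02, -0.02, -1.1], "turn": [0, 0, 0], "fingers": 60}, {"delta_pos": [-0.02, -0.02, -1.1], "turn": [0, 0, 0], "fingers": 20}, {"delta_pos": [-0.02, -0.02, -1.1], "turn": [0, 0, 0], "fingers": 20}, {"delta_pos": [-0.02, -0.02, -1.1], "turn": [0, 0, 0], "fingers": 20}, {"delta_pos": [-0.02, -0.02, -1.1], "turn": [0, 0, 0], "fingers": 20}, {"delta_pos": [-0.02, -0.02, -1.1], "turn": [0, 0, 0], "fingers": 20}], newtons=12)

```text
t: 4.12
tcp_pos: [0.461, -0.103, 0.0984]
ee_rot: [[0.002, 0.971, 0.237], [-0.001, 0.237, -0.971], [-1.0, 0.002, 0.001]]
force: [-0.7, -0.6, -0.2]
gripper_width: 0.0303
```

```bash
python3 pic.py b scene,190,100,160,120; python3 -c "
from station import readout
s=readout.sense();print(s['tcp_pos'],s['force'],s['ft_torque'],s['gripper_width'])"
```

```text
scene scale 5.0
4.1667 [ 0.4609 -0.1029  0.0982] 0.026338241124554677 [-0.21 -0.01  1.01]
[ 0.4608751  -0.10289685  0.09824572] [-0.2074653  -0.01470825  1.00793778] [0.01598795 0.1582606  0.02800997] 0.026338241124554677
```

View pics/b_scene.png

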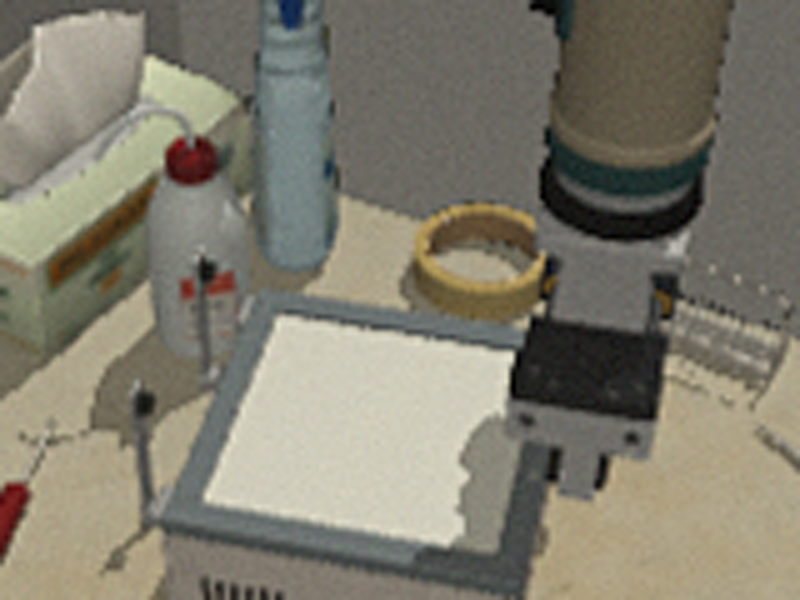

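Run:
```python
import numpy as np
u=np.array([.9717,.2361]);r=.204/.04
def d(a): a=np.radians(a);return np.r_[r*(1-np.cos(a))*u,r*np.sin(a)]
for lo,hi in((0,50),(50,100)):
    print([list((d(x)-d(lo)).round(2)) for x in np.linspace(lo,hi,19)[1:]])
```

```text
[[np.float64(0.01), np.float64(0.0), np.float64(0.25)], [np.float64(0.02), np.float64(0.01), np.float64(0.49)], [np.float64(0.05), np.float64(0.01), np.float64(0.74)], [np.float64(0.09), np.float64(0.02), np.float64(0.98)], [np.float64(0.14), np.float64(0.04), np.float64(1.22)], [np.float64(0.21), np.float64(0.05), np.float64(1.46)], [np.float64(0.28), np.float64(0.07), np.float64(1.7)], [np.float64(0.37), np.float64(0.09), np.float64(1.93)], [np.float64(0.46), np.float64(0.11), np.float64(2.16)], [np.float64(0.57), np.float64(0.14), np.float64(2.38)], [np.float64(0.69), np.float64(0.17), np.float64(2.59)], [np.float64(0.82), np.float64(0.2), np.float64(2.8)], [np.float64(0.95), np.float64(0.23), np.float64(3.01)], [np.float64(1.1), np.float64(0.27), np.float64(3.2)], [np.float64(1.25), np.float64(0.3), np.float64(3.39)], [np.float64(1.42), np.float64(0.34), np.float64(3.57)], [np.float64(1.59), np.float64(0.39), np.float64(3.74)], [np.float64(1.77), np.float64(0.43), np.float64(3.91)]]
[[np.float64(0.19), np.float64(0.05), np.float64(0.15)], [np.float64(0.38), np.float64(0.09), np.f
[... 206 characters left out ...]
at64(0.3), np.float64(0.78)], [np.float64(1.45), np.float64(0.35), np.float64(0.87)], [np.float64(1.67), np.float64(0.41), np.float64(0.95)], [np.float64(1.9), np.float64(0.46), np.float64(1.02)], [np.float64(2.14), np.float64(0.52), np.float64(1.08)], [np.float64(2.37), np.float64(0.58), np.float64(1.12)], [np.float64(2.61), np.float64(0.63), np.float64(1.16)], [np.float64(2.85), np.float64(0.69), np.float64(1.18)], [np.float64(3.09), np.float64(0.75), np.float64(1.19)], [np.float64(3.33), np.float64(0.81), np.float64(1.19)], [np.float64(3.57), np.float64(0.87), np.float64(1.18)], [np.float64(3.81), np.float64(0.93), np.float64(1.15)], [np.float64(4.05), np.float64(0.98), np.float64(1.12)]]
```

Request:
carry_out(moves=[{"delta_pos": [0.01, 0, 0.25], "turn": [0, 0, 0], "fingers": 20}, {"delta_pos": [0.02, 0.01, 0.49], "turn": [0, 0, 0], "fingers": 20}, {"delta_pos": [0.05, 0.01, 0.74], "turn": [0, 0, 0], "fingers": 20}, {"delta_pos": [0.09, 0.02, 0.98], "turn": [0, 0, 0], "fingers": 20}, {"delta_pos": [0.14, 0.04, 1.22], "turn": [0, 0, 0], "fingers": 20}, {"delta_pos": [0.21, 0.05, 1.46], "turn": [0, 0, 0], "fingers": 20}, {"delta_pos": [0.28, 0.07, 1.7], "turn": [0, 0, 0], "fingers": 20}, {"delta_pos": [0.37, 0.09, 1.93], "turn": [0, 0, 0], "fingers": 20}, {"delta_pos": [0.46, 0.11, 2.16], "turn": [0, 0, 0], "fingers": 20}, {"delta_pos": [0.57, 0.14, 2.38], "turn": [0, 0, 0], "fingers": 20}, {"delta_pos": [0.69, 0.17, 2.59], "turn": [0, 0, 0], "fingers": 20}, {"delta_pos": [0.82, 0.2, 2.8], "turn": [0, 0, 0], "fingers": 20}, {"delta_pos": [0.95, 0.23, 3.01], "turn": [0, 0, 0], "fingers": 20}, {"delta_pos": [1.1, 0.27, 3.2], "turn": [0, 0, 0], "fingers": 20}, {"delta_pos": [1.25, 0.3, 3.39], "turn": [0, 0, 0], "fingers": 20}, {"delta_pos": [1.42, 0.34, 3.57], "turn": [0, 0, 0], "fingers": 20}, {"delta_pos": [1.59, 0.39, 3.74], "turn": [0, 0, 0], "fingers": 20}, {"delta_pos": [1.77, 0.43, 3.91], "turn": [0, 0, 0], "fingers": 20}, {"delta_pos": [1.77, 0.43, 3.91], "turn": [0, 0, 0], "fingers": 20}], newtons=15)

```text
t: 5.75
tcp_pos: [0.5328, -0.0852, 0.2553]
ee_rot: [[0.002, 0.971, 0.238], [-0.0, 0.238, -0.971], [-1.0, 0.002, 0.001]]
force: [0.4, -2.8, -1.0]
gripper_width: 0.0261
```

```bash
python3 pic.py c scene,130,60,220,165 top,150,120,200,150
```

```text
scene scale 3.6363636363636362
top scale 4.0
5.85 [ 0.5315 -0.0855  0.2542] 0.02576687324464875 [-0.95 -0.91  0.12]
```

View pics/c_scene.png

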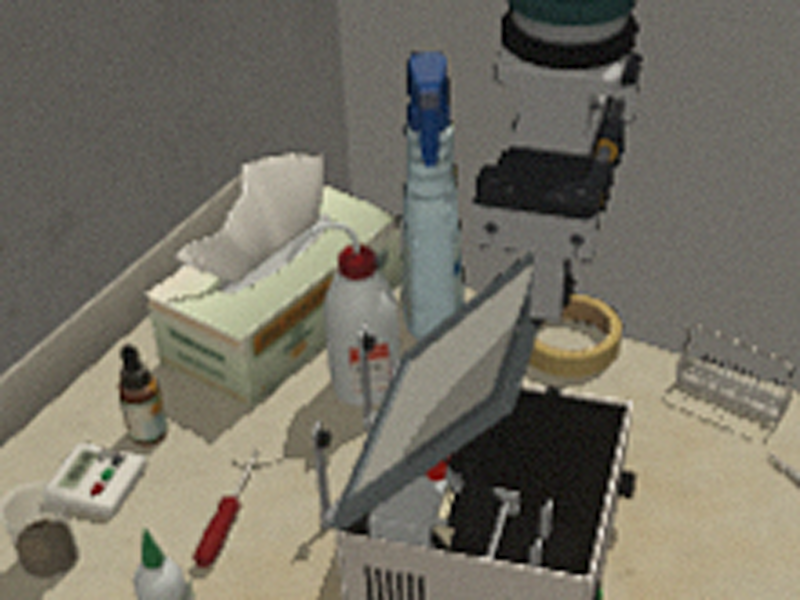

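View pics/c_top.png

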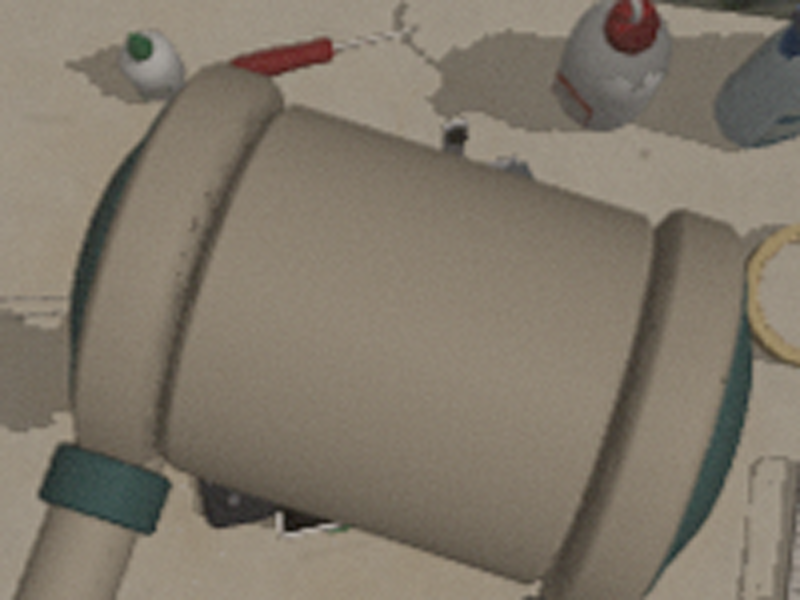

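Request:
carry_out(moves=[{"delta_pos": [0.19, 0.05, 0.15], "turn": [0, 0, 0], "fingers": 20}, {"delta_pos": [0.38, 0.09, 0.3], "turn": [0, 0, 0], "fingers": 20}, {"delta_pos": [0.58, 0.14, 0.43], "turn": [0, 0, 0], "fingers": 20}, {"delta_pos": [0.79, 0.19, 0.56], "turn": [0, 0, 0], "fingers": 20}, {"delta_pos": [1.0, 0.24, 0.67], "turn": [0, 0, 0], "fingers": 20}, {"delta_pos": [1.22, 0.3, 0.78], "turn": [0, 0, 0], "fingers": 20}, {"delta_pos": [1.45, 0.35, 0.87], "turn": [0, 0, 0], "fingers": 20}, {"delta_pos": [1.67, 0.41, 0.95], "turn": [0, 0, 0], "fingers": 20}, {"delta_pos": [1.9, 0.46, 1.02], "turn": [0, 0, 0], "fingers": 20}, {"delta_pos": [2.14, 0.52, 1.08], "turn": [0, 0, 0], "fingers": 20}, {"delta_pos": [2.37, 0.58, 1.12], "turn": [0, 0, 0], "fingers": 20}, {"delta_pos": [2.61, 0.63, 1.16], "turn": [0, 0, 0], "fingers": 20}, {"delta_pos": [2.85, 0.69, 1.18], "turn": [0, 0, 0], "fingers": 20}, {"delta_pos": [3.09, 0.75, 1.19], "turn": [0, 0, 0], "fingers": 20}, {"delta_pos": [3.33, 0.81, 1.19], "turn": [0, 0, 0], "fingers": 20}, {"delta_pos": [3.57, 0.87, 1.18], "turn": [0, 0, 0], "fingers": 20}, {"delta_pos": [3.81, 0.93, 1.15], "turn": [0, 0, 0], "fingers": 20}, {"delta_pos": [4.0, 0.97, 1.13], "turn": [0, 0, 0], "fingers": 20}, {"delta_pos": [4.0, 0.97, 1.13], "turn": [0, 0, 0], "fingers": 20}])

```text
t: 7.43
tcp_pos: [0.6941, -0.0458, 0.2998]
ee_rot: [[0.005, 0.971, 0.238], [0.001, 0.238, -0.971], [-1.0, 0.005, 0.0]]
force: [1.2, -1.3, 6.0]
gripper_width: 0.0256
```

```bash
python3 pic.py d scene,130,60,220,165
```

```text
scene scale 3.6363636363636362
7.4833 [ 0.6935 -0.046   0.3   ] 0.026003284248568327 [ 0.54 -0.85  5.58]
```

View pics/d_scene.png

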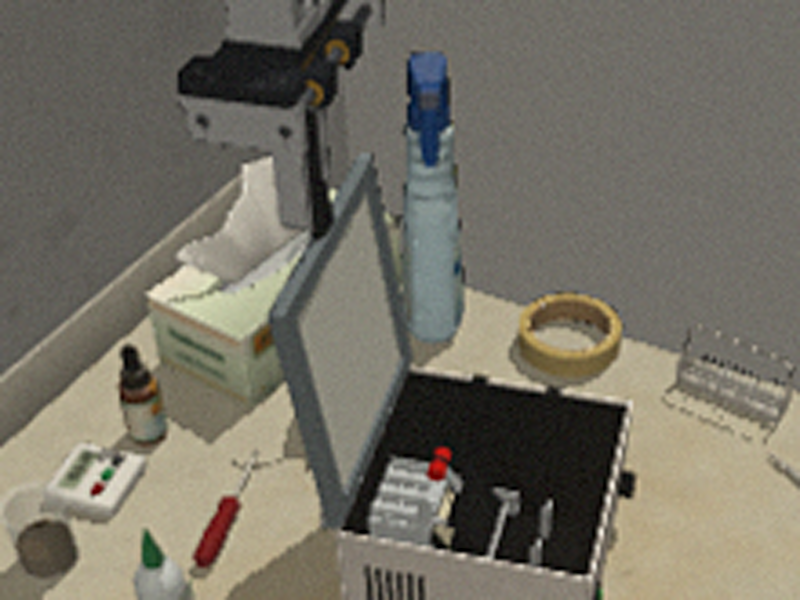

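Request:
carry_out(moves=[{"delta_pos": [0, 0, 0], "turn": [0, 0, 0], "fingers": 50}, {"delta_pos": [0, 0, 0], "turn": [0, 0, 0], "fingers": 50}, {"delta_pos": [0, 0, 0], "turn": [0, 0, 0], "fingers": 50}, {"delta_pos": [0, 0, 0], "turn": [0, 0, 0], "fingers": 50}, {"delta_pos": [0, 0, 0.5], "turn": [0, 0, 0], "fingers": 50}, {"delta_pos": [0, 0, 1.2], "turn": [0, 0, 0], "fingers": 50}, {"delta_pos": [0, 0, 2], "turn": [0, 0, 0], "fingers": 50}, {"delta_pos": [0, 0, 2.2], "turn": [0, 0, 0], "fingers": 50}, {"delta_pos": [0, 0, 2.2], "turn": [0, 0, 0], "fingers": 50}])

```text
t: 8.23
tcp_pos: [0.6921, -0.0467, 0.3901]
ee_rot: [[0.006, 0.971, 0.237], [-0.001, 0.237, -0.971], [-1.0, 0.006, 0.002]]
force: [-0.1, -0.0, -1.3]
gripper_width: 0.0499
```

```bash
python3 pic.py e scene,130,60,220,165 top,150,60,200,150
```

```text
scene scale 3.6363636363636362
top scale 4.0
8.3333 [ 0.6909 -0.0466  0.3859] 0.050004384995712324 [-0.78  0.18 -0.53]
```

View pics/e_scene.png

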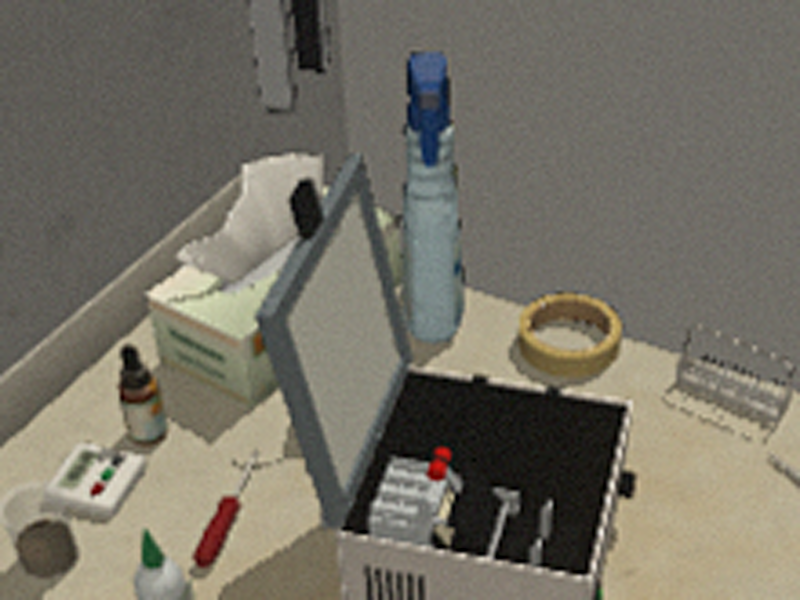

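View pics/e_top.png

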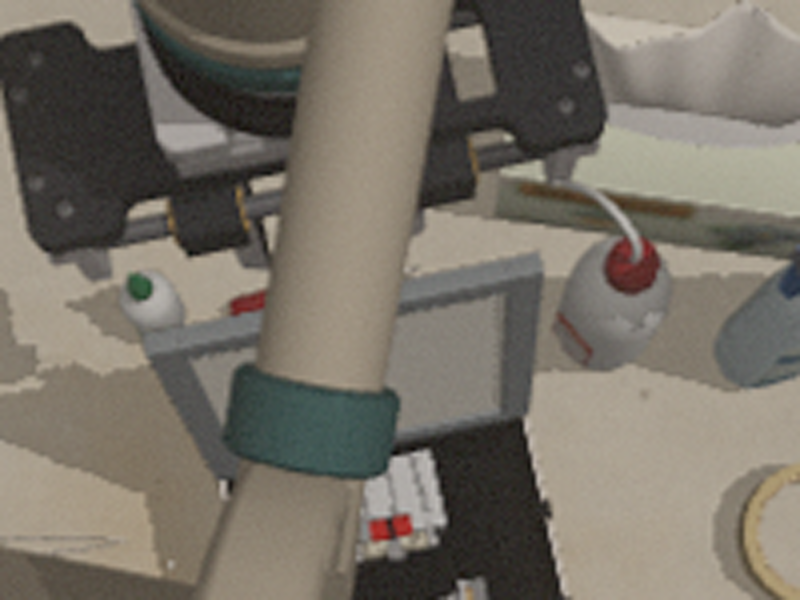

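Run:
```python
from h import *
p=np.load("pose.npy")
def tri(a,b):
    P=[np.c_[C[n]["R"],C[n]["t"]] for n in("top","scene")]
    q=[((np.array(u)-[C[n]["cx"],C[n]["cy"]])/C[n]["fx"]).reshape(2,1) for n,u in(("top",a),("scene",b))]
    X=cv2.triangulatePoints(P[0],P[1],q[0],q[1])[:3,0]/cv2.triangulatePoints(P[0],P[1],q[0],q[1])[3,0]
    return X
def inv(p,X):
    x,y,a=p;c,s=np.cos(a),np.sin(a);d=X-np.array([x,y,0]);return np.array([c*d[0]+s*d[1],-s*d[0]+c*d[1],d[2]])
X=tri(np.array([391,527])/4+[150,60],np.array([441,463])/3.636+[130,60])
print("knob",X,inv(p,X),proj("top",[X]),proj("scene",[X]))
for f in(0,1.385):
    a=f-.785;k=V(p,[[-.005+.08*np.sin(a),0,.024+.08*np.cos(a)]]);print(f,k,(proj("top",k)-[150,60])*4,(proj("scene",k)-[130,60])*3.636)
for th in(1.5,1.6,1.7,1.745,1.8):
    # edge corners: radial .188, both thickness faces; lid tab end
    def P(r,y,h): return [.092-r*np.cos(th)+h*np.sin(th),y,.106+r*np.sin(th)+h*np.cos(th)]
    L=V(p,[P(.188,.097,-.006),P(.188,.097,.006),P(.188,-.097,-.006),P(.188,-.097,.006),P(.204,0,0)])
    print(th,"scene",((proj("scene",L)-[130,60])*3.636).round(0).tolist(),"top",((proj("top",L)-[150,60])*4).round(0).tolist())
```

```text
knob [ 0.60865849 -0.06825603  0.08767331] [ 0.0400973  -0.00084216  0.08767331] [[247.80411999 191.89447489]] [[251.15392108 187.31767557]]
0 [[ 0.50968657 -0.09142135  0.08059106]] [[425.33853501 692.27588853]] [[570.60745573 492.98021281]]
1.385 [[ 0.60853178 -0.06742016  0.09002685]] [[389.75309021 527.29445227]] [[440.10599815 461.48470321]]
1.5 scene [[343.0, 324.0], [324.0, 320.0], [426.0, 156.0], [410.0, 153.0], [380.0, 211.0]] top [[160.0, 451.0], [155.0, 426.0], [569.0, 364.0], [564.0, 339.0], [362.0, 390.0]]
1.6 scene [[314.0, 318.0], [295.0, 315.0], [401.0, 152.0], [385.0, 150.0], [350.0, 207.0]] top [[152.0, 412.0], [147.0, 387.0], [561.0, 325.0], [555.0, 301.0], [353.0, 346.0]]
1.7 scene [[284.0, 315.0], [266.0, 314.0], [375.0, 150.0], [360.0, 150.0], [320.0, 205.0]] top [[144.0, 373.0], [140.0, 349.0], [551.0, 287.0], [546.0, 264.0], [344.0, 305.0]]
1.745 scene [[271.0, 314.0], [254.0, 314.0], [364.0, 150.0], [349.0, 150.0], [307.0, 205.0]] top [[141.0, 356.0], [137.0, 333.0], [547.0, 271.0], [541.0, 249.0], [340.0, 287.0]]
1.8 scene [[256.0, 314.0], [239.0, 314.0], [351.0, 150.0], [335.0, 151.0], [292.0, 205.0]] top [[138.0, 336.0], [134.0, 314.0], [542.0, 252.0], [536.0, 230.0], [335.0, 265.0]]
```

Request:
carry_out(moves=[{"delta_pos": [-0.7, -0.17, 0], "turn": [0, 0, 0], "fingers": 50}, {"delta_pos": [-1.4, -0.35, 0], "turn": [0, 0, 0], "fingers": 50}, {"delta_pos": [-2.08, -0.52, 0], "turn": [0, 0, 0], "fingers": 50}, {"delta_pos": [-2.08, -0.52, 0], "turn": [0, 0, 0], "fingers": 50}, {"delta_pos": [-2.08, -0.52, -0.6], "turn": [0, 0, 0], "fingers": 50}, {"delta_pos": [-2.08, -0.52, -1.3], "turn": [0, 0, 0], "fingers": 50}, {"delta_pos": [-2.08, -0.52, -2.0], "turn": [0, 0, 0], "fingers": 50}, {"delta_pos": [-2.08, -0.52, -2.7], "turn": [0, 0, 0], "fingers": 50}, {"delta_pos": [-2.08, -0.52, -3.4], "turn": [0, 0, 0], "fingers": 50}, {"delta_pos": [-2.08, -0.52, -4.1], "turn": [0, 0, 0], "fingers": 50}, {"delta_pos": [-2.08, -0.52, -4.8], "turn": [0, 0, 0], "fingers": 50}, {"delta_pos": [-2.08, -0.52, -5.5], "turn": [0, 0, 0], "fingers": 50}, {"delta_pos": [-2.08, -0.52, -6.1], "turn": [0, 0, 0], "fingers": 50}, {"delta_pos": [-2.08, -0.52, -6.6], "turn": [0, 0, 0], "fingers": 50}, {"delta_pos": [-2.08, -0.52, -6.6], "turn": [0, 0, 0], "fingers": 50}, {"delta_pos": [-2.08, -0.52, -6.6], "turn": [0, 0, 0], "fingers": 50}])

```text
t: 9.67
tcp_pos: [0.6065, -0.067, 0.1207]
ee_rot: [[-0.005, 0.971, 0.237], [0.001, 0.237, -0.971], [-1.0, -0.004, -0.002]]
force: [0.7, 0.1, 0.1]
gripper_width: 0.0499
```

```bash
python3 pic.py f scene,190,100,160,120
```

```text
scene scale 5.0
9.7167 [ 0.6078 -0.0673  0.1225] 0.049945068205893985 [0.37 0.28 0.63]
```

View pics/f_scene.png

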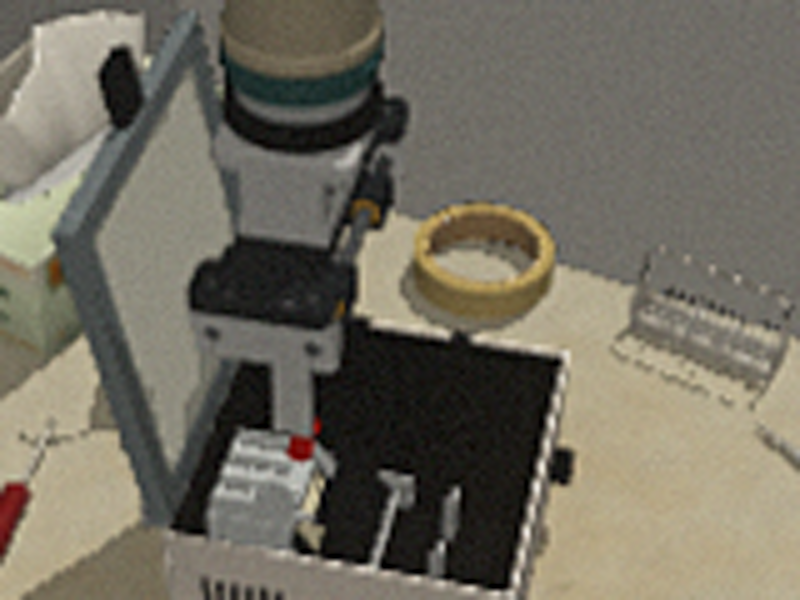

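Request:
carry_out(moves=[{"delta_pos": [0.01, 0, -0.4], "turn": [0, 0, 0], "fingers": 50}, {"delta_pos": [0.01, 0, -0.8], "turn": [0, 0, 0], "fingers": 50}, {"delta_pos": [0.01, 0, -1.1], "turn": [0, 0, 0], "fingers": 50}, {"delta_pos": [0.01, 0, -1.1], "turn": [0, 0, 0], "fingers": 50}])

```text
t: 10.05
tcp_pos: [0.6077, -0.0673, 0.0783]
ee_rot: [[-0.002, 0.971, 0.237], [0.0, 0.237, -0.971], [-1.0, -0.002, -0.001]]
force: [0.2, 0.2, 0.3]
gripper_width: 0.0503
```

```bash
python3 pic.py g scene,220,150,100,75 top,220,150,100,75
```

```text
scene scale 8.0
top scale 8.0
10.15 [ 0.6092 -0.0676  0.0802] 0.04982705951589004 [-0.16 -0.29  0.56]
```

View pics/g_scene.png

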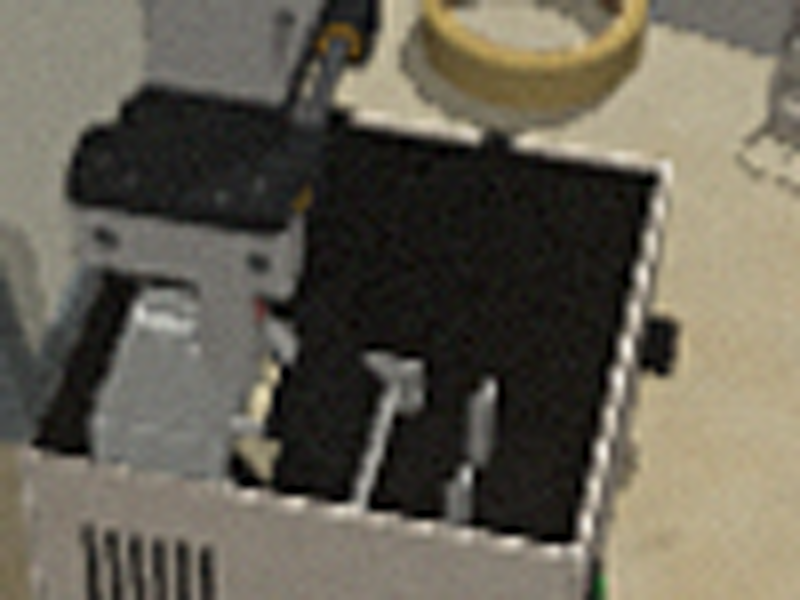

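Request:
carry_out(moves=[{"delta_pos": [0, 0, 0], "turn": [0, 0, 0], "fingers": 20}, {"delta_pos": [0, 0, 0], "turn": [0, 0, 0], "fingers": 20}, {"delta_pos": [0, 0, 0], "turn": [0, 0, 0], "fingers": 20}, {"delta_pos": [0, 0, 0], "turn": [0, 0, 0], "fingers": 20}, {"delta_pos": [0, 0, 0], "turn": [0, 0, 0], "fingers": 20}, {"delta_pos": [0, 0, 0], "turn": [0, 0, 0], "fingers": 20}], newtons=12)

```text
t: 10.65
tcp_pos: [0.6087, -0.0668, 0.0799]
ee_rot: [[0.001, 0.971, 0.237], [0.001, 0.237, -0.971], [-1.0, 0.001, -0.001]]
force: [-0.1, 3.3, 5.1]
gripper_width: 0.0258
```

```bash
python3 pic.py h scene,220,150,100,75
python3 - <<'E'
import numpy as np
u=np.array([.9717,.2361]);r=.080/.04
d=lambda a:np.r_[r*np.sin(a)*u,r*np.cos(a)]
for a in np.linspace(.6,0,13)[1:]: print((d(a)-d(.6)).round(2))
E
```

```text
scene scale 8.0
10.7 [ 0.6087 -0.0668  0.0799] 0.025804050032482772 [-0.45  3.65  5.89]
[-0.08 -0.02  0.05]
[-0.17 -0.04  0.1 ]
[-0.25 -0.06  0.15]
[-0.34 -0.08  0.19]
[-0.43 -0.1   0.23]
[-0.52 -0.13  0.26]
[-0.62 -0.15  0.29]
[-0.71 -0.17  0.31]
[-0.81 -0.2   0.33]
[-0.9  -0.22  0.34]
[-1.   -0.24  0.35]
[-1.1  -0.27  0.35]
```

View pics/h_scene.png

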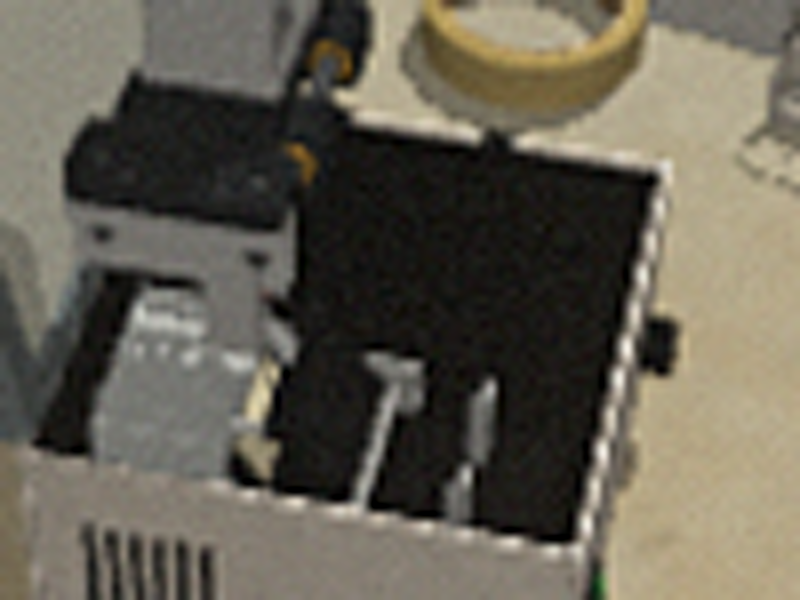

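Request:
carry_out(moves=[{"delta_pos": [-0.08, -0.02, 0.05], "turn": [0, 0, 0], "fingers": 20}, {"delta_pos": [-0.17, -0.04, 0.1], "turn": [0, 0, 0], "fingers": 20}, {"delta_pos": [-0.25, -0.06, 0.15], "turn": [0, 0, 0], "fingers": 20}, {"delta_pos": [-0.34, -0.08, 0.19], "turn": [0, 0, 0], "fingers": 20}, {"delta_pos": [-0.43, -0.1, 0.23], "turn": [0, 0, 0], "fingers": 20}, {"delta_pos": [-0.52, -0.13, 0.26], "turn": [0, 0, 0], "fingers": 20}, {"delta_pos": [-0.62, -0.15, 0.29], "turn": [0, 0, 0], "fingers": 20}, {"delta_pos": [-0.71, -0.17, 0.31], "turn": [0, 0, 0], "fingers": 20}, {"delta_pos": [-0.81, -0.2, 0.33], "turn": [0, 0, 0], "fingers": 20}, {"delta_pos": [-0.9, -0.22, 0.34], "turn": [0, 0, 0], "fingers": 20}, {"delta_pos": [-1.0, -0.24, 0.35], "turn": [0, 0, 0], "fingers": 20}, {"delta_pos": [-1.1, -0.27, 0.35], "turn": [0, 0, 0], "fingers": 20}, {"delta_pos": [-1.1, -0.27, 0.35], "turn": [0, 0, 0], "fingers": 20}, {"delta_pos": [-1.1, -0.27, 0.35], "turn": [0, 0, 0], "fingers": 20}, {"delta_pos": [-1.1, -0.27, 0.35], "turn": [0, 0, 0], "fingers": 20}])

```text
t: 11.95
tcp_pos: [0.5629, -0.078, 0.0929]
ee_rot: [[-0.003, 0.971, 0.237], [0.001, 0.237, -0.971], [-1.0, -0.002, -0.001]]
force: [-0.4, 5.3, 2.6]
gripper_width: 0.026
```

```bash
python3 pic.py i scene,220,150,100,75 top,210,150,100,75
```

```text
scene scale 8.0
top scale 8.0
12.05 [ 0.5629 -0.078   0.0929] 0.025853112679303257 [-1.54  5.38  3.22]
```

View pics/i_scene.png

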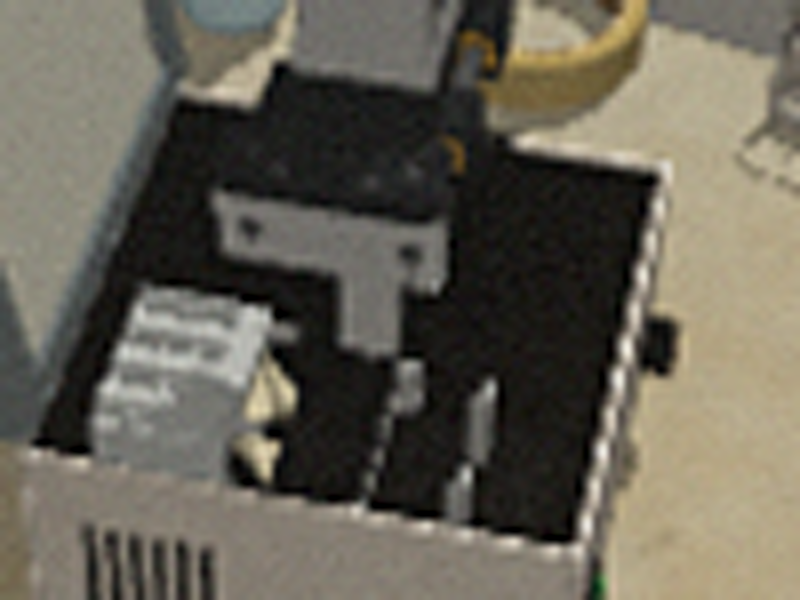

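View pics/i_top.png

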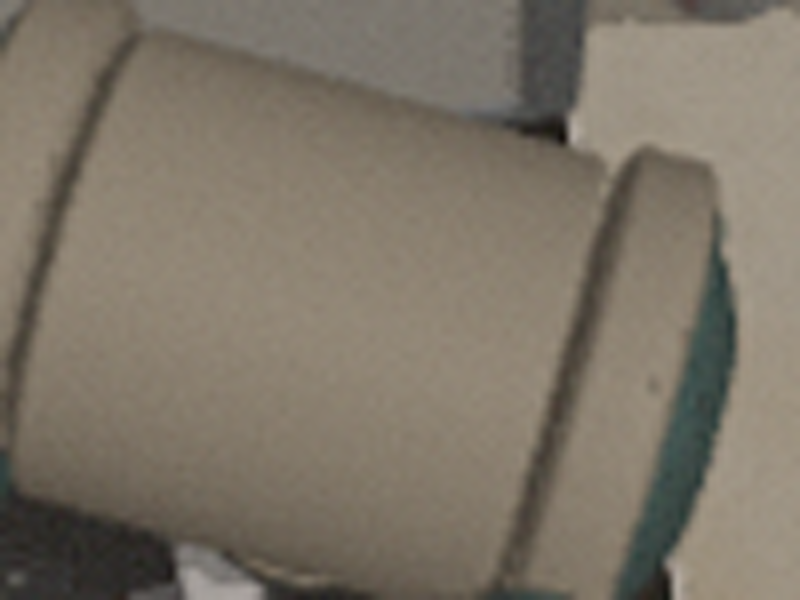

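Request:
carry_out(moves=[{"delta_pos": [0.02, 0.01, 0], "turn": [0, 0, 0], "fingers": 20}, {"delta_pos": [0.04, 0.02, 0], "turn": [0, 0, 0], "fingers": 20}, {"delta_pos": [0.04, 0.02, 0], "turn": [0, 0, 0], "fingers": 20}, {"delta_pos": [0.04, 0.02, 0], "turn": [0, 0, 0], "fingers": 20}, {"delta_pos": [0.04, 0.02, 0], "turn": [0, 0, 0], "fingers": 20}, {"delta_pos": [0.04, 0.02, 0], "turn": [0, 0, 0], "fingers": 20}])

```text
t: 12.55
tcp_pos: [0.5654, -0.0774, 0.0929]
ee_rot: [[-0.001, 0.971, 0.237], [0.0, 0.237, -0.971], [-1.0, -0.001, -0.0]]
force: [-2.2, 5.0, 3.3]
gripper_width: 0.0258
```

Run:
```python
from station import readout,viewer
import cv2,numpy as np
from h import *
d=viewer.get_image("scene")["color"]
c=d[165:220,240:310,::-1].astype(float)
g=np.clip(255*(c/255)**.4,0,255).astype(np.uint8)
cv2.imwrite("pics/j.png",cv2.resize(g,None,fx=10,fy=10,interpolation=cv2.INTER_CUBIC))
p=np.load("pose.npy")
# flap frame outline when upright, and at +-0.15 rad: frame top corners at r=.048,y=+-.029; knob ends; bottom
for a in(-.785,-.15,0,.15):
    P=[[-.005+r*np.sin(a),y,.024+r*np.cos(a)] for r,y in((.0,.029),(.05,.029),(.05,-.029),(.08,.013),(.08,-.013))]
    print(a,((proj("scene",V(p,P))-[240,165])*10).round(0).tolist())
print(readout.sense()["tcp_pos"],readout.sense()["gripper_width"],readout.sense()["force"])
```

```text
-0.785 [[242.0, 481.0], [369.0, 420.0], [410.0, 273.0], [461.0, 339.0], [478.0, 273.0]]
-0.15 [[242.0, 481.0], [271.0, 367.0], [316.0, 222.0], [303.0, 253.0], [323.0, 188.0]]
0 [[242.0, 481.0], [245.0, 361.0], [290.0, 216.0], [259.0, 244.0], [280.0, 178.0]]
0.15 [[242.0, 481.0], [218.0, 358.0], [265.0, 213.0], [216.0, 238.0], [238.0, 174.0]]
[ 0.56541285 -0.07740851  0.09283345] 0.02586062626611059 [-2.08711503  5.17565666  2.90682103]
```

View pics/j.png

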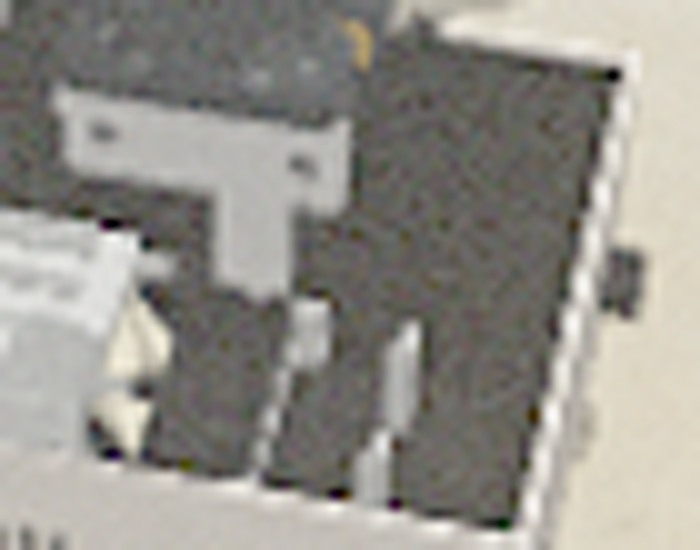

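Run:
```python
import cv2,numpy as np
from h import *
from station import viewer
def gm(c): return np.clip(255*(c/255.)**.4,0,255).astype(np.uint8)
A=gm(cv2.imread("pics/h_scene.png")[100:560,100:600])  # origin 220+12.5,150+12.5 scale8
d=np.mean([viewer.get_image("scene")["color"][150:225,220:320,::-1] for _ in range(6)],0)
B=gm(cv2.resize(d,None,fx=8,fy=8,interpolation=cv2.INTER_CUBIC).clip(0,255))[100:560,100:600]
p=np.load("pose.npy")
A2=A.copy()
cv2.imwrite("pics/k.png",cv2.resize(np.hstack([A[100:,100:350],B[100:,100:350]]),None,fx=1.6,fy=1.6))
for a in(-.1,0,.1):
    P=[[-.005+r*np.sin(a),y,.024+r*np.cos(a)] for r,y in((.0,.029),(.05,.029),(.05,-.029),(.08,.013),(.0,-.029))]
    print(a,((((proj("scene",V(p,P))-[220,150])*8)-200)*1.6).round(0).tolist())
```

```text
-0.1 [[246.0, 488.0], [272.0, 339.0], [330.0, 153.0], [305.0, 192.0], [303.0, 303.0]]
0 [[246.0, 488.0], [249.0, 334.0], [308.0, 149.0], [268.0, 184.0], [303.0, 303.0]]
0.1 [[246.0, 488.0], [226.0, 331.0], [286.0, 146.0], [231.0, 179.0], [303.0, 303.0]]
```

View pics/k.png

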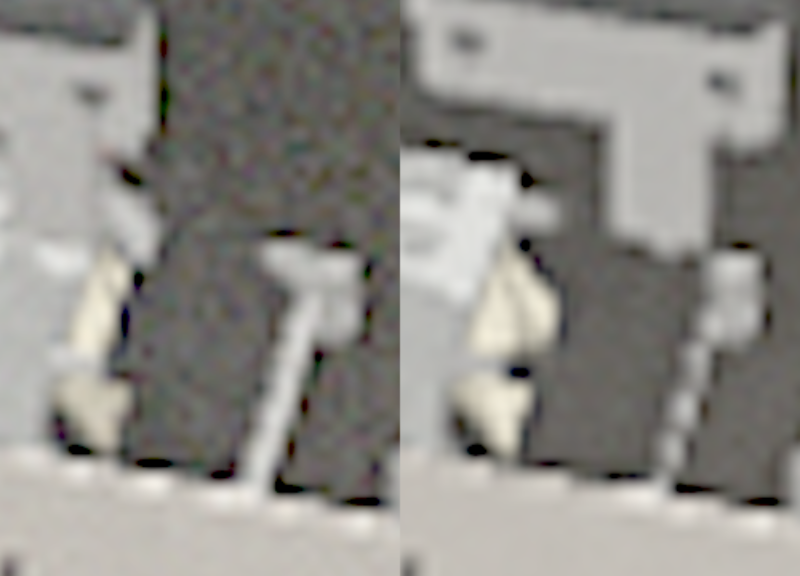

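Run:
```python
import cv2,numpy as np
from h import *
from station import viewer
H=cv2.resize(cv2.imread("pics/h_scene.png"),(100,75),interpolation=cv2.INTER_AREA).astype(float).mean(2)
d=np.mean([viewer.get_image("scene")["color"][150:225,220:320,::-1] for _ in range(12)],0)
np.save("now.npy",d);D=d.mean(2)
print("cols",np.arange(258,278))
for r in range(188,216): print(r,H[r-150,38:58].round(0).astype(int),D[r-150,38:58].round(0).astype(int))
```

```text
cols [258 259 260 261 262 263 264 265 266 267 268 269 270 271 272 273 274 275
 276 277]
188 [24 32 28 20 17 18 21 23 21 22 17 23 14 20 16 14 26 21 14 21] [ 20  18  20  63 119 111 109 109 110 112  95  36  14  20  21  20  22  22
  21  22]
189 [26 24 24 18 19 21 19 24 22 20 25 16 16 20 19 20 23 27 21 21] [ 20  17  19  62 118 110 108 109 111 113 100  39  16  21  22  19  22  21
  21  23]
190 [26 23 25 19 18 18 24 27 26 18 22 21 25 24 17 18 25 22 23 23] [ 24  20  18  63 117 112 109 108 109 113 100  38  17  20  21  22  23  21
  21  21]
191 [21 21 19 25 23 18 16 20 22 19 23 23 20 21 28 24 19 20 23 23] [ 25  22  20  66 121 112 111 109 111 114  99  39  15  19  23  20  20  23
  21  22]
192 [21 19 27 31 24 23 20 18 18 15 18 19 19 19 27 26 17 21 23 20] [ 22  23  22  56 108 119 116 113 112 116 101  29  14  22  22  23  23  23
  21  22]
193 [15 23 22 22 20 20 19 18 16 16 19 19 18 10 18 23 20 23 25 24] [ 21  23  19  31  56  67  85 115 110 104  96  21  14  16  22  18  20  22
  22  23]
194 [ 18  25  26  22  25  27  27  54 102 105  86  52  31  22  19  21  19  21
  20  23] [21 18 20 16 15 13 35 75 73 48 
[... 2732 characters left out ...]
23  16  52
 109 103]
212 [109  67  55  33  30  59 120 126  20  12  20  20  19  25  27  19  17  52
 104  97] [ 62  33  29  11  16  19  42  82  20  20  21  24  26  24  24  21  16  52
 103  97]
213 [133 124 136 158 175 172 184 133  37  19  20  24  16  21  18  14  17  54
  97  97] [114 118 121 128 157 181 182 129  24   4   9  10  17  19  21  19  18  52
 100  98]
214 [128 128 139 159 173 164 167 146 144 154 133 115  67  34  23  22  19  49
  90  87] [125 133 134 141 150 165 173 149 153 166 136 124  61  27  11   6   7  43
  96  94]
215 [130 127 124 124 123 124 128 134 150 160 145 138 132 137 155 166 124 117
 105  88] [125 125 125 124 121 120 126 134 151 159 138 139 131 145 166 184 127 120
 104  80]
```

```bash
python3 - <<'E'
from h import *
p=np.load("pose.npy")
for y in(.021,-.021):
    print(y,proj("scene",V(p,[[-.041,y,.009],[-.041,y,.046],[-.041,y,.024]])).round(1).tolist())
print("front stop flap edge L", proj("scene",V(p,[[-.005,.029,.024],[-.005-.035,.029,.024+.035],[-.04,-.029,.059]])))
print("hinge ends",proj("scene",V(p,[[-.005,y,.024] for y in(.05,.03,-.03,-.05)])))
for t in(0,.004,.008):
  for a in(-.1,0,.1):
    P=[[-.005+r*np.sin(a)-t*np.cos(a),.029,.024+r*np.cos(a)+t*np.sin(a)] for r in(0,.02,.05)]
    print(t,a,proj("scene",V(p,P)).round(1).tolist())
E
python3 - <<'E'
import numpy as np,cv2
d=np.load("now.npy")
E
python3 pic.py l scene,200,130,140,105 >/dev/null
python3 - <<'E'
import cv2,numpy as np
for s in("e",):
    a=cv2.imread(f"pics/{s}_scene.png")[360:600,330:660];g=(255*(a/255.)**.4).astype(np.uint8)
    cv2.imwrite("pics/m.png",cv2.resize(g,None,fx=2.4,fy=2.4,interpolation=cv2.INTER_CUBIC))
E
```

```text
0.021 [[277.0, 216.8], [277.6, 208.2], [277.2, 213.4]]
-0.021 [[279.9, 206.2], [280.5, 197.6], [280.1, 202.7]]
front stop flap edge L [[264.2038566  213.13239385]
 [276.80667739 207.08176907]
 [280.88187706 192.38951944]]
hinge ends [[262.50891871 218.6649536 ]
 [264.1242581  213.39221661]
 [268.71362854 198.4117466 ]
 [270.16345885 193.67925882]]
0 -0.1 [[264.2, 213.1], [265.0, 208.6], [266.2, 201.5]]
0 0 [[264.2, 213.1], [264.3, 208.4], [264.5, 201.1]]
0 0.1 [[264.2, 213.1], [263.6, 208.3], [262.7, 200.9]]
0.004 -0.1 [[265.6, 213.5], [266.4, 208.9], [267.7, 201.9]]
0.004 0 [[265.6, 213.4], [265.7, 208.7], [265.9, 201.4]]
0.004 0.1 [[265.6, 213.3], [265.0, 208.5], [264.1, 201.0]]
0.008 -0.1 [[266.9, 213.8], [267.8, 209.3], [269.1, 202.2]]
0.008 0 [[267.0, 213.6], [267.1, 208.9], [267.3, 201.6]]
0.008 0.1 [[267.0, 213.5], [266.4, 208.7], [265.5, 201.2]]
```

View pics/m.png

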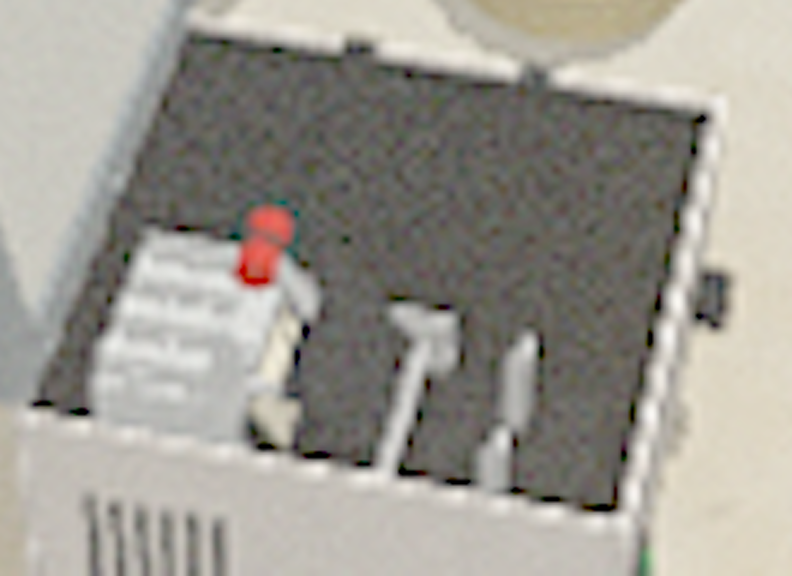

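```bash
python3 pic.py n scene,112,60,288,216 top,112,40,256,192; python3 -c "
from station import readout
s=readout.sense();print(s['joint_vel'].round(3))"
```

```text
scene scale 2.7777777777777777
top scale 3.125
13.65 [ 0.5655 -0.0774  0.0929] 0.025513572103320385 [-2.26  4.29  2.55]
[-0.001 -0.     0.002  0.    -0.004  0.001]
```

View pics/n_scene.png

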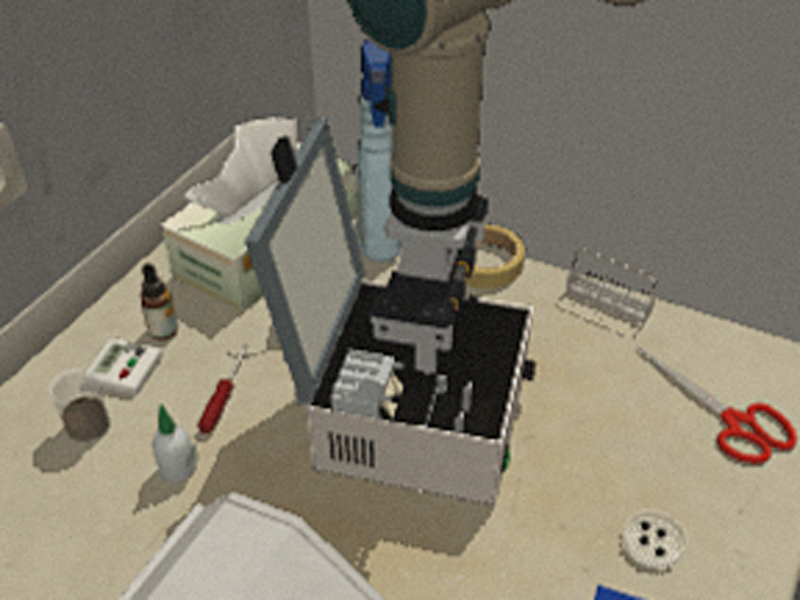

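View pics/n_top.png

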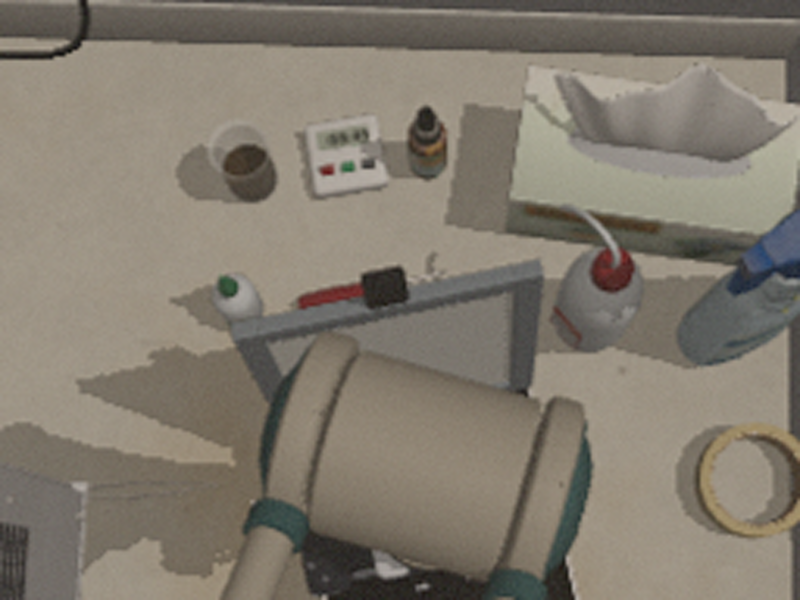

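The scene picture shows the lid back with its tab at about (285,158), the same spot as when it was released. The gripper holds the knob over the hinge. The top picture shows the bottles, hex driver and forceps where they were.

```bash
python3 -c "
from station import ctrl
print(ctrl.job_done())"
```

```text
the job is handed in; nothing more can be done
None
```

I opened the lid by its tab until it rested on its stop and let go. I then took the red knob by its ends from the rear stop, swung the flap upright and handed the job in still holding it, at about 13.7 s. The hand-in returns no verdict.

- **Lid:** the tab's position in the last scene picture matches the expected place for 1.745 rad. It has not moved since I released it.
- **Flap angle:** the fingers moved 44.6 mm from the rear stop, against 45.2 mm needed for upright, so it should be within about 0.01–0.03 rad. This comes from the arm's position only. The black flap does not show against the black interior, and the knob is hidden behind the finger, so I could not check the angle in a picture.
- **Grip:** the finger opening reads 25.5 mm on the 26 mm knob, with a 12 N grip, and the arm is still. A steady sideways force of about 4–5 N remains on the tool, because the fingers are slightly off-centre on the knob. I left it as it was.
- **Mirror and other things:** the fingers stayed above the mirror frame throughout, judging by their commanded positions. The oil bottle, hex driver, wash bottle, slide rack and forceps look undisturbed in the last pictures.

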